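Hitch the latched hook onto the anchor pin and prove it

TASK

Pick up the loose steel hook by its black grip block and push its mouth onto the headed pin of the anchor block, fully home, until the sprung latch flips shut behind the pin. Then draw the hook straight back with a firm but moderate pull of about 10 N against the shut latch to prove that it holds, and leave the hook lying flat on the block, let go, hitched on the pin. Never load the pin with more than 25 N, and do not disturb the other things on the desk.

Things in the scene. Friction and masses are not known exactly. Their poses are not given: they have to be found in the camera images.
- hook_grip (a point): Loose dark steel hook, 0.3 kg: middle of its black ribbed grip block, 26 mm above the hook's flat underside. x points along the hook to its mouth, y across it to the jaw with the latch, z up. Grip block 48 (x) x 14 (y) x 40 mm high: grip it across y from above. The rest of the hook is 16 mm thick, 49 mm wide; it reaches from a ring eye at x = -53 mm to the jaw tips at x = +103 mm.
- hook_seat (a point): Seat of the hook: where the pin's centre lies when fully home in the throat (16 mm wide). 56 mm in +x from the grip's middle, on the centre line, 8 mm above the underside, axes as hook_grip. The latch flips shut only once the pin's centre is within about 2 mm of it. Drawn back after that, the pin bears on the latch with its centre 15.7 mm ahead (+x) of this point.
- hook_mouth (a point): Middle of the hook's mouth, between the jaws: 36 mm in +x from hook_seat, same height and axes. The mouth is 15 mm wide here and flares to 30 mm at the jaw tips, 11 mm further out. Just inside it, a steel bar 5 mm thick (the latch), hinged on the +y jaw, closes the throat: a 12 mm pin coming in meets it with its centre 32.7 mm ahead of hook_seat.
- latch (a joint): Angle of the latch: 0 = shut across the mouth (a light spring holds it there); it swings only inward, to 1.5 = open along the jaw. Pushing it open with the pin takes up to about 6 N along the hook.
- pin (a joint): How far the pin is pushed along the block's +x against its buffer spring (m; 0 = at rest, negative when pulled back; 10 N per mm, at most 6 mm either way). It does not tell where in its slot the pin is clamped.
- anchor: Aluminium anchor block, fixed to the desk, 200 x 100 x 20 mm, origin at the middle of its underside, z up. A headed steel pin stands up from its +x half. The hook comes onto the pin moving along the block's +x, and lies on the block's flat top, 20 mm above the desk. Nothing else stands on the block.
- anchor_slot (a point): Middle of the slot in the block's top face, 50 mm in +x from the block's middle, axes as the block. The 12 mm pin stands on the slot's centre line, clamped somewhere from 14 mm behind to 14 mm ahead (x) of this point, not measured. From the block's top to under its head (24 mm across, 8 mm high) are 22 mm: the hook fits only sideways, under the head. A buffer spring lets the pin give 1 mm per 10 N in x.
- multimeter: Bystander, to be left alone: pocket multimeter lying on its back, 127 x 69 x 40 mm; origin at the middle of its underside.
- flux_tin: Bystander, to be left alone: low round tin with a green lid, 56 mm across, 23 mm high; origin at the middle of its underside.
- tape_clear: Bystander, to be left alone: roll of whitish tape lying flat, 68 mm across, 19 mm high; origin at the middle of its underside.
- snips: Bystander, to be left alone: side cutters with blue handles lying flat, 41 x 122 x 10 mm; origin at the middle of its underside.
- usb_charger: Bystander, to be left alone: small white plug block, 59 x 34 x 24 mm; origin at the middle of its underside.
- strap_clip: Bystander, to be left alone: small black clip, 21 x 56 x 15 mm; origin at the middle of its underside.
- mug_desk: Bystander, to be left alone: orange mug, 81 x 120 x 101 mm with its handle; origin at the middle of its underside.
Mind the look-alikes: they are no part of the job. What is shaped like the anchor but orange is not meant.

How it is judged:
By the outcome, as a careful person would: the job done as asked, in the order asked, and still so for the second after the job is handed in, with the robot touching nothing.
It also fails if it takes over 64 s, if anything falls off the work surface, if the arm or the gripper's body presses on something with over 40 N, if the wrist force passes 120 N, or if a joint passes its speed limit or range.

ROBOT

A 6-joint arm with a two-finger parallel gripper is mounted at the origin on a cart in front of the work surface, level with it; the furniture and walls round the work are solid. World frame = base frame: x ahead of the robot, y to its left, z up, the work surface at z = 0. Lengths are in m, angles in rad, forces in N, time in s.
With the tool pointing down it reaches from about 0.25 to 0.725 m from the base axis. Payload 4 kg.
Tool frame: the origin (TCP) lies midway between the tips of the shut fingers; the grasp point (between the pads) lies 19 mm behind it; z points along the fingers, y is the line along which they close (so a half turn about z gives the same grasp; the last joint's range is limited). The gripper opens to 85 mm and grips with 20 to 120 N. Pads are 22 mm wide; open, the fingers measure 114 mm over their backs; the gripper's body (76 mm by 85 mm) begins 54 mm behind the grasp point. The pads swing forward as they close: fully open they stand 13 mm farther back than shut.
Start: joints at [1.161, 0.241, 0.005, 1.335, 0, 1.571], TCP at [0.199, 0.459, 0.231] pointing down, gripper open.
Joint ranges: [-2.72, 2.72], [-1.05, 1.87], [-1.09, 1.28], [-1.99, 2.15], [-1.42, 1.44], [-3.14, 3.14]. Speed limits (rad/s): [2.79, 2.79, 3.14, 3.14, 3.14, 3.14].

INTERFACE

Orientations are given as a unit quaternion [x, y, z, w].
In Python, from workcell import monitor, vision, job gives the robot as it stands.
- The arm moves only by the tool move_arm, never from a script. Its argument "moves" is a list that holds one entry, the list of rows, each a list of 5 numbers: the shift along the world's x, y, z in m, then the turn about the world's z in degrees, then the opening in per cent of the stroke, from 0 (shut) to 100 (fully open). In form: [[[x, y, z, turn, gripper], ...]]. A call has 1 to 5 rows; each row is the pose to reach, as a shift and turn from the pose commanded when the call began; what a row does not reach only later rows make up. A row lasts 1/8 s, in which the tool goes at most 62.5 mm and 10.7 degrees, less where a joint would pass 70% of its speed; a pose out of reach is approached as far as the arm can. A call with a gripper value outside its range is refused whole. The fingers move at their own pace and stop on an object; the grip force is fixed at half the most. Time passes only in rows, so rows that repeat a pose let the fingers close. It gives the time, the measured TCP pose, the force, the opening and the grip force at its end, in the units of the state.
- monitor.get_obs(): the state, without advancing time (a new reading comes with each control period).
- vision.camera(name): name is "side" or "top"; returns a dict with "color" (400x640x3 uint8, red, green, blue), "camera_matrix" (3x3 intrinsics, pixels), "k1" (the pictures are not rectified: a ray, as slopes to the right and down, at radius r is drawn at 1 + k1 r^2 times it, then the intrinsics apply), "eye" and "attitude" of the camera in the world. Camera axes: x right, y up, looking along -z (the intrinsics and any distortion apply to the point x, -y, -z); pixel columns grow to the right and rows downward; lengths in m; the calibration is good to about 2 mm. A picture is of the moment at which its call begins. There is no depth.
- job.job_done(): hands the job in; it is judged then, once.
The state is a dict: "clock": time; "joint_pos": joint angles; "joint_vel": joint speeds; "tau": joint torques, N m; "eef_pos": TCP position; "tool_rot": TCP orientation; "ft_force": force on the tool from outside, world axes, zero at the start; "ft_torque": the same for the moment, N m; "grip_width": finger opening in m; "grasp_force": force on a finger pad.
Only numpy, scipy, OpenCV 4.12 (cv2) and the standard library are available. Lean on these libraries where they do the work, as an engineer would, in place of code of your own. Each camera call takes 0.05 s, during which the arm holds its last target. There are 200 camera calls.

## Working session

There is one attempt and no reset: what is moved stays moved. The work goes in short steps, Python scripts to look and compute and a tool call to move; the robot and the scene stay as the last step left them, time stands still between calls to the robot, and variables do not carry over. Pictures are saved under pics/ and viewed, at most 10 in all, crops included, and the job is handed in when it is done.

Besides the shell and the picture viewer there is one more tool, called after "Request:" as name(argument=value, ...) on one line, values as JSON. move_arm: Moves the arm, as the interface text tells. Its arguments: {"type":"object","properties":{"moves":{"type":"array","items":{"type":"array","items":{"type":"array","items":{"type":"number"}}}}},"required":["moves"]}

```bash
mkdir -p pics; ls
cat > h.py <<'E'
import numpy as np, cv2
from workcell import monitor, vision, job
from scipy.spatial.transform import Rotation as R
def rot(c):
    a=np.array(c["attitude"],float)
    return a if a.shape==(3,3) else R.from_quat(a.ravel()).as_matrix()
def ray(c,u,v):
    K=np.array(c["camera_matrix"]); k=c["k1"]
    d=np.array([(u-K[0,2])/K[0,0],(v-K[1,2])/K[1,1]]); s=d.copy()
    for _ in range(30): s=d/(1+k*(s@s))
    return np.array(c["eye"]),rot(c)@np.array([s[0],-s[1],-1])
def onz(c,u,v,z):
    e,d=ray(c,u,v); return e+d*(z-e[2])/d[2]
def proj(c,p):
    q=rot(c).T@(np.array(p)-np.array(c["eye"])); s=np.array([q[0],-q[1]])/-q[2]
    s=s*(1+c["k1"]*(s@s)); K=np.array(c["camera_matrix"]); return K[0,0]*s[0]+K[0,2],K[1,1]*s[1]+K[1,2]
def snap(n,f=None):
    c=vision.camera(n)
    if f: cv2.imwrite("pics/"+f,c["color"][:,:,::-1])
    return c
E
python3 - <<'E'
from h import *
for n in("top","side"):
    c=snap(n,n+"0.png"); print(n,c["eye"],c["attitude"],c["camera_matrix"],c["k1"])
o=monitor.get_obs();print(o)
E
```

```text
pics
top [-0.17500283  0.03086477  1.70806862] [ 0.15154934 -0.13850593 -0.67679663  0.70696197] [[519.73703917   0.         323.14085129]
 [  0.         519.73703917 194.54441216]
 [  0.           0.           1.        ]] -0.16965522014046627
side [ 0.00189284 -0.81740927  0.47868376] [ 0.53804997 -0.14852077 -0.24239356  0.79352956] [[391.76006859   0.         316.62724263]
 [  0.         391.76006859 201.83290696]
 [  0.           0.           1.        ]] -0.09380809737839214
{'clock': 0.1, 'joint_pos': array([1.16098766e+00, 2.41337845e-01, 3.86810006e-03, 1.33519892e+00,
       3.23571822e-06, 1.57078349e+00]), 'joint_vel': array([-0.00133991, -0.00055492,  0.00270861, -0.00041485,  0.00196998,
        0.00154108]), 'tau': array([-4.86927074e-04, -3.73137975e+01,  2.53009933e+01,  1.08846740e-02,
       -1.13528310e-05, -5.40088166e-06]), 'eef_pos': array([0.19899257, 0.45808454, 0.23050537]), 'tool_rot': array([ 2.03467123e-01,  9.79081331e-01, -9.16254204e-04, -1.92075444e-04]), 'ft_force': array([-0.17065181, -0.03753009, -0.27884265]), 'ft_torque': array([0.00676512, 0.00555334, 0.03010835]), 'grasp_force': 0.0, 'grip_width': 0.08515453245900885}
```

View pics/top0.png

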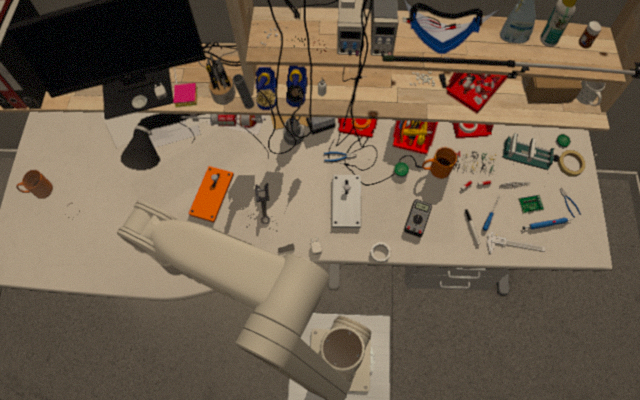

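View pics/side0.png

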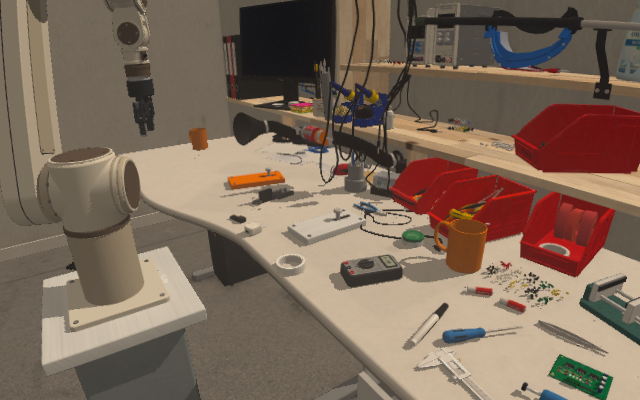

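The top view shows two anchor shapes, an aluminium one at (346,202) and an orange one at (211,194). The orange one is the look-alike, so I'm using the aluminium block. The dark hook lies at about (262,203). I'll confirm both in an enlarged crop.

Run:
```python
from h import *
c=snap("top"); s=snap("side")
a=cv2.resize(c["color"][165:245,235:375],None,fx=5.7,fy=5.7,interpolation=cv2.INTER_CUBIC)[:,:798]
cv2.imwrite("pics/crop1.png",a[:,:,::-1])
b=cv2.resize(s["color"][165:250,220:390],None,fx=4.7,fy=4.7,interpolation=cv2.INTER_CUBIC)
cv2.imwrite("pics/crop2.png",b[:,:,::-1])
for p in [(262,203),(346,202),(333,178),(361,178),(360,226),(332,226),(346,184)]: print(p,onz(c,*p,.02).round(3))
```

```text
(262, 203) [0.523 0.295 0.02 ]
(346, 202) [ 0.539 -0.002  0.02 ]
(333, 178) [0.631 0.048 0.02 ]
(361, 178) [ 0.635 -0.053  0.02 ]
(360, 226) [ 0.451 -0.052  0.02 ]
(332, 226) [0.447 0.044 0.02 ]
(346, 184) [0.609 0.    0.02 ]
```

View pics/crop1.png

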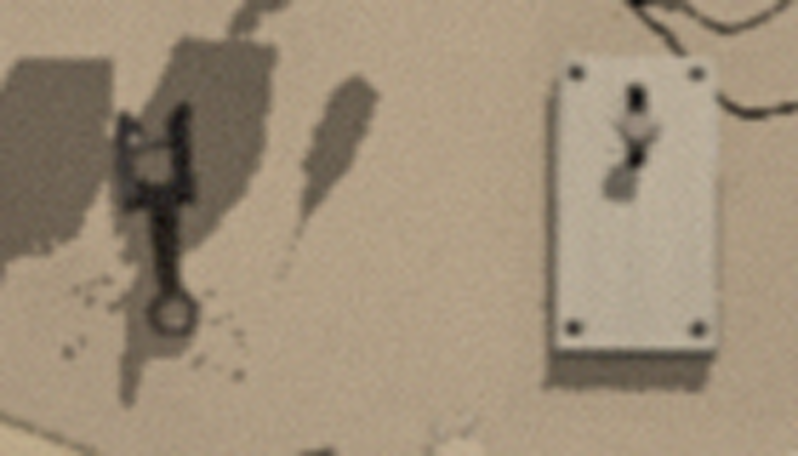

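View pics/crop2.png

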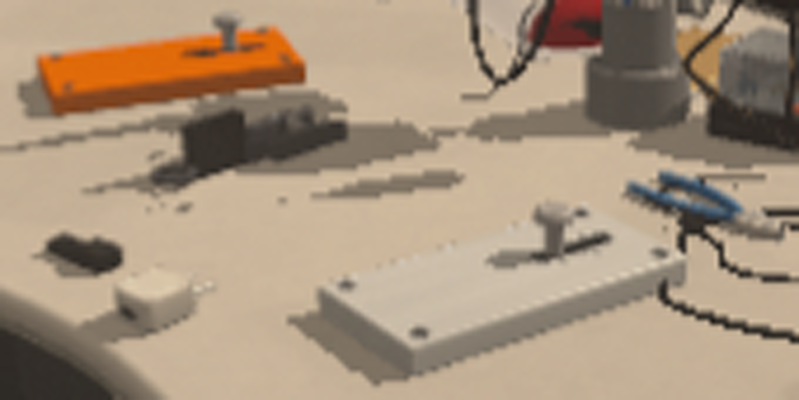

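The crops show the following:
- **Hook:** the ring is at about top (265,220) and the jaw tips are at (257,186) and (267,184). The latch jaw is on the left, which is +y.
- **Block:** the aluminium block's pin head is at top (347,187) and side (337,211).
- **Grip block:** it is at side (265,194).

Next I'll measure these with masks.

Run:
```python
from h import *
c=snap("top"); s=snap("side")
def comp(m,u,v,off=0):
    n,l,st,ce=cv2.connectedComponentsWithStats(m.astype(np.uint8)); k=l[v,u]
    if k==0:
        ys,xs=np.nonzero(m); i=np.argmin((ys-v)**2+(xs-u)**2); k=l[ys[i],xs[i]]
    print("comp",st[k],ce[k]); return l==k
img=c["color"].astype(int); g=img.max(2)
# block
sat=img.max(2)-img.min(2)
print(img[210,340],img[210,310],img[203,264],img[180,262])
m=(g>140)&(sat<28)
m[:,:320]=0;m[:,375:]=0;m[:170]=0;m[235:]=0
mb=comp(cv2.morphologyEx(m.astype(np.uint8),cv2.MORPH_CLOSE,np.ones((3,3))),340,215)
cn=max(cv2.findContours(mb.astype(np.uint8),0,1)[0],key=cv2.contourArea)
P=np.array([onz(c,u,v,.02)[:2] for u,v in cn[:,0]],np.float32)*1000
r=cv2.minAreaRect(P); print("block",r, cv2.boxPoints(r).round(0).tolist())
# hook
m=g<72; m[:,:250]=0; m[:,275:]=0; m[:175]=0; m[232:]=0
mh=comp(m,264,205)
ys,xs=np.nonzero(mh)
P=np.array([onz(c,u,v,.012)[:2] for u,v in zip(xs,ys)],np.float32)*1000
r=cv2.minAreaRect(P); print("hook",r,cv2.boxPoints(r).round(0).tolist())
for y in range(180,228): print(y,''.join('%4d'%k for k in g[y,252:274]))
# side grip
g2=s["color"].max(2)
print("side"); 
for y in range(184,206): print(y,''.join('%4d'%k for k in g2[y,250:300:1]))
```

```text
[179 168 150] [179 164 139] [35 30 29] [131 117  98]
comp [337 222   1   2   2] [337.  222.5]
block ((460.464111328125, 27.44818878173828), (3.7016749382019043, 0.0), -177.97850036621094) [[462.0, 28.0], [462.0, 28.0], [459.0, 27.0], [459.0, 27.0]]
comp [255 183  14  37 199] [262.82914573 199.25125628]
hook ((533.8458251953125, 296.17486572265625), (137.15789794921875, 45.10882568359375), 9.439653396606445) [[462.0, 307.0], [470.0, 263.0], [605.0, 285.0], [598.0, 330.0]]
180  108 106 135 175 182 181 178 177 178 164 131 108 105 109 104 112 110 107 103 108 106 101
181  109 109 129 167 175 180 175 176 180 158 121 105 111 107 113 104 112 110 104 106 109 106
182  107 108 136 175 181 176 178 172 159 135 111 105 107 105 100  93 103 109 109 105 106 108
183  108 108 137 173 173 175 180 169 130 111 106 110 110  89  71  65  81 104 106 107 110 101
184  110 110 127 153 126 142 170 158 115 106 104 105  98  79  45  42  74 105 110 110 110 107
185  106 113 123 112  74  97 122 120 105 107 105 100  82  53  37  44  78 108 108 103 108 113
186  106 129 147 106  59  58  76  89 107 112 111  93  65  40  36  
[... 7654 characters left out ...]
3 183 183 183 184 186 185 184 183 183 201 205 206 205 206 204 203 204 203 203 203 203
203  126 121  89  68  67  72  71  71  73  70  84 127 166 176 188 203 205 205 204 204 205 204 204 205 204 203 204 205 205 205 205 205 204 205 204 204 205 205 205 205 206 206 205 203 202 202 165 159 159 159
204  127 128 119 102 106 110 110  91  83 107 165 188 201 204 205 205 205 205 204 204 204 204 204 205 204 204 205 206 206 205 204 205 204 204 203 204 205 205 205 205 205 204 202 166 159 158 133 128 128 129
205  128 129 129 166 144 128 127 121 164 182 200 205 204 205 204 204 204 205 204 204 204 204 205 205 205 205 205 204 205 205 205 204 204 204 205 205 204 204 204 204 166 159 158 134 130 130 129 129 129 130
```

Run:
```python
from h import *
c=snap("top"); s=snap("side")
def dot(cam,g,u,v,r=3):
    u0,v0=int(round(u)),int(round(v)); w=g[v0-r:v0+r+1,u0-r:u0+r+1].astype(float); w=np.clip(np.median(w)-20-w,0,None)
    y,x=np.mgrid[-r:r+1,-r:r+1]; return u0+(w*x).sum()/w.sum(), v0+(w*y).sum()/w.sum()
for cam,off,k,pts in((c,(235,165),5.7,[(575,72),(697,73),(573,328),(698,328)]),(s,(220,165),4.7,[(580,212),(659,252),(347,284),(418,331)])):
    g=cam["color"].max(2); W=[]
    for p in pts:
        q=dot(cam,g,off[0]+p[0]/k-.5,off[1]+p[1]/k-.5); W.append(onz(cam,*q,.02)[:2]); print(np.round(q,1),W[-1].round(4))
    W=np.array(W); d=W[:2].mean(0)-W[2:].mean(0); print("blk",W.mean(0).round(4),np.degrees(np.arctan2(d[1],d[0])).round(2),"L",np.linalg.norm(d),np.linalg.norm(W[1]-W[0]))
def T(n,u,v,z): print(n,onz(c,u,v,z).round(4))
T("ring",264.9,220,.008);T("ringend",264.7,223.9,.008);T("row193mid",261.5,193,.010);T("jL",256.7,193,.01);T("jR",266.1,193,.01)
T("tipR",266.5,183,.008);T("tipL",256.7,184.8,.008);T("grip205",263.6,205,.036);T("grip211",264,211,.036)
for p in [(258.3,191.5),(271.6,188.2)]: print("S griptop",onz(s,*p,.046).round(4))
g2=s["color"].max(2);print("side pin")
for y in range(205,222): print(y,''.join('%4d'%k for k in g2[y,325:352]))
g=c["color"].max(2)
for y in range(176,202): print(y,''.join('%4d'%k for k in g[y,336:358]))
```

```text
[335.4 177.5] [0.6329 0.0394]
[356.3 176.8] [ 0.6389 -0.0359]
[334.4 222.1] [0.4617 0.0364]
[357.1 222.3] [ 0.4641 -0.0421]
blk [ 0.5494 -0.0006] 1.51 L 0.1730448566163909 0.07553874579721538
[342.2 210.4] [0.6305 0.0337]
[360.3 218.7] [ 0.6362 -0.0436]
[292.5 225.8] [0.4596 0.0284]
[308.4 235.9] [ 0.4632 -0.0473]
blk [ 0.5474 -0.0072] 1.51 L 0.1720676920530394 0.077502922345991
ring [0.4635 0.2804 0.008 ]
ringend [0.4489 0.2798 0.008 ]
row193mid [0.5654 0.3017 0.01  ]
jL [0.5647 0.319  0.01  ]
jR [0.5661 0.2851 0.01  ]
tipR [0.6065 0.2875 0.008 ]
tipL [0.5979 0.3225 0.008 ]
grip205 [0.5087 0.2859 0.036 ]
grip211 [0.4862 0.2824 0.036 ]
S griptop [0.4702 0.2637 0.046 ]
S griptop [0.5184 0.2654 0.046 ]
side pin
205  204 203 203 204 203 204 204 204 204 204 204 205 205 206 205 204 204 204 204 204 203 202 203 203 203 203 202
206  203 203 203 203 203 203 203 202 203 203 205 206 205 205 204 205 203 202 203 203 202 202 203 202 202 201 201
207  204 203 202 203 203 203 203 202 203 205 206 188 198 199 204 204 204 203 204 204 204 203 204 203 203 202 202
208  203 203 203 202 204 204 203 203 203 1
[... 3257 characters left out ...]
6  87 135 170 185 185 187 182 183 182 183 182 187
195  181 181 183 183 180 152 116 104 109 108 127 165 187 186 185 183 183 180 183 184 185 180
196  184 182 184 178 165 131 107 107 106 109 129 159 183 184 183 182 184 183 182 181 189 184
197  185 184 183 177 158 114 101 108 108 111 143 171 188 185 187 184 183 181 180 185 181 185
198  179 185 186 175 160 113 102 104 105 109 144 180 187 182 189 184 180 179 182 186 183 182
199  186 180 182 174 160 135 112 110 109 117 150 178 185 181 181 182 188 182 184 183 182 185
200  184 185 180 182 176 174 159 149 152 156 169 184 184 183 187 183 185 181 179 182 185 184
201  183 182 179 180 181 184 179 182 179 177 181 186 182 186 184 185 182 180 181 184 180 185
```

Request:
move_arm(moves=[[[0.055,-0.031,0,7,100],[0.11,-0.062,0,14,100],[0.165,-0.093,0,21,100],[0.22,-0.124,0,28,100],[0.27,-0.153,-0.02,34,100]]])

```text
clock: 1.02
eef_pos: [0.4712, 0.3056, 0.2132]
tool_rot: [-0.093, 0.996, 0.001, 0.002]
ft_force: [0.5, 0.7, -0.2]
grip_width: 0.0853
grasp_force: 0.0
```

Run:
```python
from h import *
c=snap("top"); s=snap("side","s2.png"); o=monitor.get_obs()
print("slot ends",onz(c,346.3,179.6,.02),onz(c,346.3,194.3,.02)); print("pin top",onz(c,346.4,187.2,.046))
# side pin: stereo ray with top head ray; and base
def near(c1,a,c2,b):
    e1,d1=ray(c1,*a);e2,d2=ray(c2,*b);t=np.linalg.lstsq(np.c_[d1,-d2],e2-e1,rcond=None)[0]
    p,q=e1+t[0]*d1,e2+t[1]*d2; return ((p+q)/2).round(4),(p-q).round(4)
print("stereo head",near(c,(346.4,187.2),s,(337.0,210.3)))
print("side head z.046",onz(s,337,210.3,.046)," stem base",onz(s,337.5,219,.02))
print("screws stereo",[near(c,a,s,b) for a,b in(((335.4,177.5),(342.2,210.4)),((356.3,176.8),(360.3,218.7)),((334.4,222.1),(292.5,225.8)),((357.1,222.3),(308.4,235.9)))])
print(o["clock"],o["eef_pos"],o["tool_rot"],o["joint_pos"],o["ft_force"])
print(proj(c,o["eef_pos"]),proj(s,o["eef_pos"]))
```

```text
slot ends [ 6.26195512e-01 -1.92298441e-04  2.00000000e-02] [ 0.56853326 -0.00177489  0.02      ]
pin top [ 0.58433717 -0.00087291  0.046     ]
stereo head (array([ 0.5861, -0.0012,  0.0435]), array([-0.001 ,  0.0005, -0.0005]))
side head z.046 [ 0.58353152 -0.00571294  0.046     ]  stem base [ 0.58385194 -0.0074268   0.02      ]
screws stereo [(array([0.6345, 0.0392, 0.0169]), array([-0.0002,  0.0001, -0.0001])), (array([ 0.6415, -0.0363,  0.0157]), array([-0.001 ,  0.0005, -0.0005])), (array([0.4635, 0.0364, 0.0157]), array([-0.0005,  0.0002, -0.0002])), (array([ 0.4656, -0.0424,  0.0169]), array([-0.0007,  0.0003, -0.0003]))]
1.125 [0.47189231 0.30207831 0.20901338] [-8.83742608e-02  9.96086011e-01 -1.41684498e-03 -8.00769883e-04] [ 0.57037235  0.37251908  0.12993053  1.33094021 -0.00176877  0.39339513] [-0.88386776 -0.09508857 -0.90983662]
(np.float64(251.24008633882227), np.float64(194.5708549762737)) (np.float64(249.40939272793807), np.float64(138.80468872631616))
```

Request:
move_arm(moves=[[[0.015,-0.009,-0.04,0,100],[0.033,-0.019,-0.09,0,100],[0.033,-0.019,-0.13,0,100],[0.033,-0.019,-0.13,0,100]]])

```text
clock: 1.62
eef_pos: [0.4981, 0.2858, 0.0783]
tool_rot: [-0.092, 0.996, -0.002, -0.004]
ft_force: [-0.6, -0.3, 0.3]
grip_width: 0.0857
grasp_force: 0.0
```

Run:
```python
from h import *
c=snap("top"); s=snap("side"); o=monitor.get_obs()
print(o["clock"],o["eef_pos"],o["tool_rot"],proj(c,o["eef_pos"]),proj(s,o["eef_pos"]))
a=cv2.resize(c["color"][160:235,215:315],(600,450),interpolation=cv2.INTER_CUBIC)
b=cv2.resize(s["color"][130:215,220:310],(600,567),interpolation=cv2.INTER_CUBIC)
a=cv2.resize(a,(400,300)); b=cv2.resize(b,(400,378))
w=np.zeros((378,800,3),np.uint8); w[:300,:400]=a; w[:,400:]=b
cv2.imwrite("pics/p3.png",w[:,:,::-1])
```

```text
1.725 [0.50130698 0.28782635 0.08268948] [-9.19459635e-02  9.95763958e-01  1.82166638e-04  2.14158335e-04] (np.float64(261.27457945131255), np.float64(201.72467161406587)) (np.float64(262.96147993039006), np.float64(176.7067983674061))
```

View pics/p3.png

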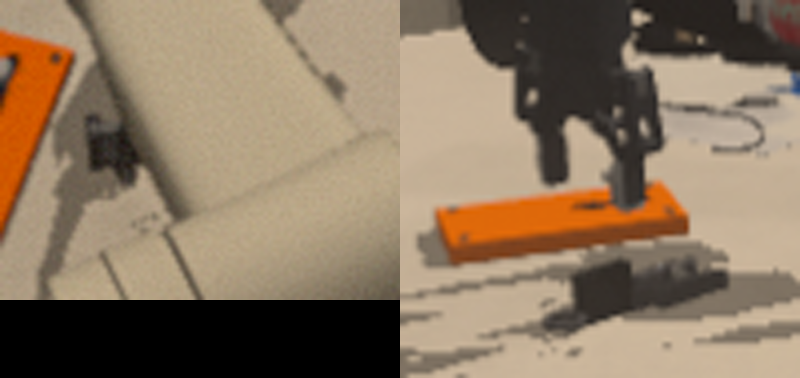

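In side coordinates the open fingers are at about (254,171) and (271,176), straddling the grip block line at (265,195). The arm hides the hook in the top view. The gripper appears 1–2 px lower than projected, the same side-camera bias I saw on the block, so I trust the top-view y. I'll descend now.

Request:
move_arm(moves=[[[0,0,-0.02,0,100],[0,0,-0.04,0,100],[0,0,-0.055,0,100],[0,0,-0.066,0,100],[0,0,-0.066,0,100]]])

```text
clock: 2.35
eef_pos: [0.5011, 0.2871, 0.0155]
tool_rot: [-0.092, 0.996, -0.0, -0.0]
ft_force: [-1.0, -0.3, -0.0]
grip_width: 0.0852
grasp_force: 0.0
```

Run:
```python
from h import *
s=snap("side"); o=monitor.get_obs()
print(o["clock"],o["eef_pos"],o["tool_rot"],o["ft_force"])
for p in [(.502,.286,.046),(.502-.024,.279-.004,.046),(.502+.024,.279+.004,.046)]: print(proj(s,p))
b=cv2.resize(s["color"][140:215,220:320],(800,600),interpolation=cv2.INTER_CUBIC)
cv2.imwrite("pics/p4.png",b[:,:,::-1])
```

```text
2.4 [0.50142998 0.28727952 0.01592642] [-9.17439482e-02  9.95782627e-01  3.52482761e-05  7.65992790e-05] [ 0.29777208  0.82628545 -0.63416542]
(np.float64(264.2462663492437), np.float64(187.49777647243994))
(np.float64(258.9992204067935), np.float64(189.99169422615358))
(np.float64(271.24554242652346), np.float64(186.23181469494503))
```

View pics/p4.png

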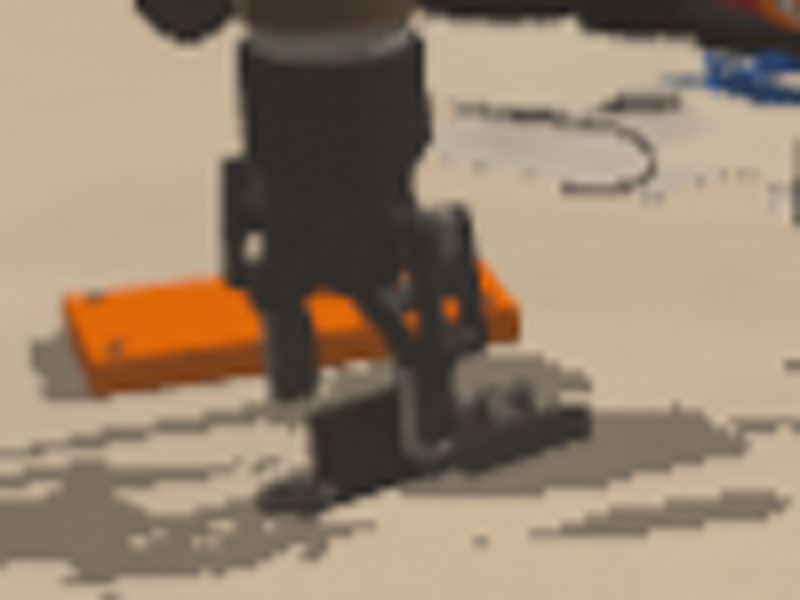

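The fingers straddle the block, with the near finger at about (274,194) and the far one behind it. The block's columns match the prediction. Closing now.

Request:
move_arm(moves=[[[0,0,0,0,0],[0,0,0,0,0],[0,0,0,0,0],[0,0,0,0,0],[0,0,0,0,0]]])

```text
clock: 3.02
eef_pos: [0.5016, 0.2869, 0.016]
tool_rot: [-0.092, 0.996, -0.0, 0.0]
ft_force: [-0.1, -1.5, 3.1]
grip_width: 0.013
grasp_force: 59.5
```

Request:
move_arm(moves=[[[0,0,0,0,0],[0,0,0,0,0],[0,0,0.01,0,0],[0,0,0.03,0,0],[0,0,0.05,0,0]]])

```text
clock: 3.65
eef_pos: [0.5002, 0.287, 0.0653]
tool_rot: [-0.092, 0.996, -0.0, -0.001]
ft_force: [1.1, -0.2, -3.4]
grip_width: 0.0132
grasp_force: 58.6
```

Request:
move_arm(moves=[[[-0.008,-0.055,0.02,-2,0],[-0.016,-0.11,0.03,-4,0],[-0.025,-0.165,0.03,-6,0],[-0.033,-0.22,0.03,-8,0],[-0.04,-0.27,0.03,-9,0]]])

```text
clock: 4.28
eef_pos: [0.4601, 0.0157, 0.0954]
tool_rot: [-0.013, 1.0, 0.0, -0.001]
ft_force: [2.1, 0.5, -4.0]
grip_width: 0.0132
grasp_force: 59.1
```

Request:
move_arm(moves=[[[-0.002,-0.021,0,0,0],[-0.002,-0.021,-0.02,0,0],[-0.002,-0.021,-0.04,0,0],[-0.002,-0.021,-0.04,0,0]]])

```text
clock: 4.78
eef_pos: [0.457, -0.0037, 0.0541]
tool_rot: [-0.013, 1.0, 0.0, -0.003]
ft_force: [-0.4, -0.2, -3.2]
grip_width: 0.0131
grasp_force: 59.2
```

Run:
```python
from h import *
c=snap("top");s=snap("side"); o=monitor.get_obs()
print(o["clock"],o["eef_pos"],o["tool_rot"],o["ft_force"],o["joint_pos"])
a=cv2.resize(c["color"][165:240,320:380],(380,475),interpolation=cv2.INTER_CUBIC)
b=cv2.resize(s["color"][170:245,270:370],(420,315),interpolation=cv2.INTER_CUBIC)
w=np.zeros((475,800,3),np.uint8); w[:,:380]=a; w[:315,380:]=b
cv2.imwrite("pics/p5.png",w[:,:,::-1])
```

```text
4.875 [ 0.45914874 -0.003661    0.0557727 ] [-1.34362550e-02  9.99909648e-01  1.50830467e-04 -3.75619964e-04] [ 0.43173292 -0.44263402 -3.17901499] [-8.16191553e-03  3.22718046e-01 -3.83318439e-01  8.65517421e-01
  2.85366105e-04 -3.50353444e-02]
```

View pics/p5.png

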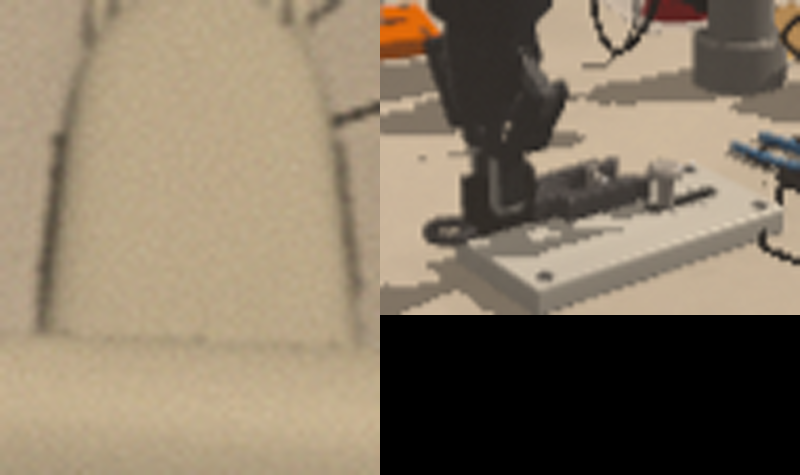

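In the side panel the hook is level and lined up behind the pin, with its mouth just short of it: tips at about side (331,216), pin at (338,213). I'll lower it onto the block top.

Request:
move_arm(moves=[[[0,0,-0.01,0,0],[0,0,-0.017,0,0],[0,0,-0.0185,0,0],[0,0,-0.0185,0,0],[0,0,-0.0185,0,0]]])

```text
clock: 5.5
eef_pos: [0.4596, -0.0039, 0.0373]
tool_rot: [-0.013, 1.0, -0.0, 0.0]
ft_force: [-0.8, 0.2, -3.9]
grip_width: 0.0128
grasp_force: 59.3
```

Request:
move_arm(moves=[[[0,0,-0.0005,0,0],[0,0,-0.0005,0,0],[0,0,-0.001,0,0],[0,0,-0.001,0,0]]])

```text
clock: 6.0
eef_pos: [0.4594, -0.0039, 0.0362]
tool_rot: [-0.013, 1.0, -0.0, 0.0]
ft_force: [0.5, 0.4, -2.3]
grip_width: 0.0131
grasp_force: 59.3
```

Request:
move_arm(moves=[[[0.008,0.0002,0,0,0],[0.016,0.0004,0,0,0],[0.022,0.0006,0,0,0],[0.027,0.0007,0,0,0],[0.027,0.0007,0,0,0]]])

```text
clock: 6.62
eef_pos: [0.4869, -0.0032, 0.0361]
tool_rot: [-0.013, 1.0, -0.0, 0.0]
ft_force: [-0.0, -0.5, -3.3]
grip_width: 0.013
grasp_force: 59.3
```

Request:
move_arm(moves=[[[0.002,0,0,0,0],[0.004,0.0001,0,0,0],[0.006,0.0001,0,0,0],[0.006,0.0001,0,0,0]]])

```text
clock: 7.12
eef_pos: [0.492, -0.0032, 0.0361]
tool_rot: [-0.013, 1.0, -0.0, -0.0]
ft_force: [-1.9, -0.2, -2.1]
grip_width: 0.0128
grasp_force: 59.6
```

Run:
```python
from h import *
s=snap("side"); o=monitor.get_obs()
print(o["clock"],o["eef_pos"],o["ft_force"],o["ft_torque"])
b=cv2.resize(s["color"][190:240,285:365],(800,500),interpolation=cv2.INTER_CUBIC)
cv2.imwrite("pics/p6.png",b[:,:,::-1])
```

```text
7.175 [ 0.4920888  -0.00323312  0.0360898 ] [-1.85202697 -1.10425004 -2.39628523] [-0.13468477  0.37145734 -0.01705964]
```

View pics/p6.png

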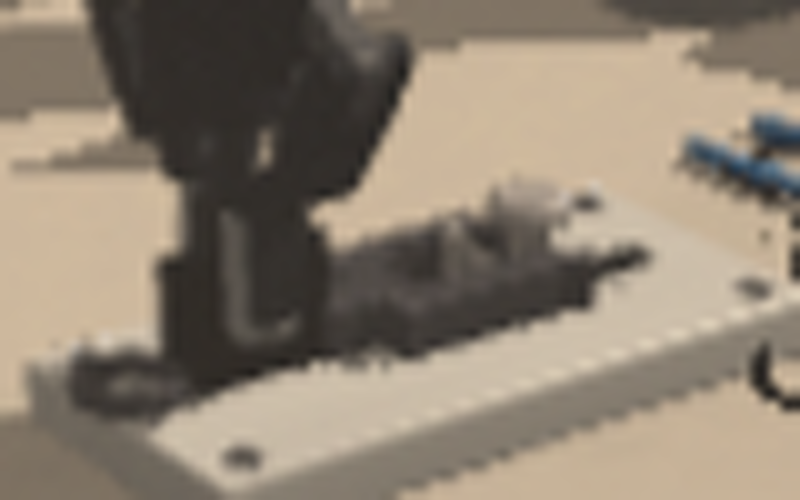

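The pin stands between the jaws at side (338,214). The force of about 2 N says it has met the latch at TCP x≈0.492, so home should be near 0.525. I'll push on in small steps.

Request:
move_arm(moves=[[[0.002,0,0,0,0],[0.004,0.0001,0,0,0],[0.006,0.0002,0,0,0],[0.008,0.0002,0,0,0],[0.008,0.0002,0,0,0]]])

```text
clock: 7.8
eef_pos: [0.4978, -0.0033, 0.036]
tool_rot: [-0.013, 1.0, -0.0, -0.002]
ft_force: [-10.1, -2.6, 4.6]
grip_width: 0.0126
grasp_force: 60.6
```

Request:
move_arm(moves=[[[0.002,0,0,0,0],[0.004,0.0001,0,0,0],[0.006,0.0002,0,0,0],[0.008,0.0002,0,0,0],[0.008,0.0002,0,0,0]]])

```text
clock: 8.43
eef_pos: [0.5047, -0.0031, 0.036]
tool_rot: [-0.013, 1.0, -0.0, -0.003]
ft_force: [-10.9, -2.4, 5.8]
grip_width: 0.0128
grasp_force: 60.6
```

Request:
move_arm(moves=[[[0.002,0,0,0,0],[0.004,0.0001,0,0,0],[0.006,0.0002,0,0,0],[0.008,0.0002,0,0,0],[0.008,0.0002,0,0,0]]])

```text
clock: 9.05
eef_pos: [0.5124, -0.0023, 0.036]
tool_rot: [-0.013, 1.0, 0.0, -0.004]
ft_force: [-13.0, -0.9, 8.1]
grip_width: 0.0132
grasp_force: 60.9
```

Request:
move_arm(moves=[[[0.001,0,0.0005,0,0],[0.002,0,0.0005,0,0],[0.003,0.0001,0.0005,0,0],[0.004,0.0001,0.0005,0,0],[0.004,0.0001,0.0005,0,0]]])

```text
clock: 9.68
eef_pos: [0.5171, -0.0022, 0.0361]
tool_rot: [-0.013, 1.0, 0.0, -0.003]
ft_force: [-10.5, -1.4, 3.5]
grip_width: 0.0127
grasp_force: 60.3
```

Request:
move_arm(moves=[[[0.001,0,0,0,0],[0.002,0,0,0,0],[0.003,0.0001,0,0,0],[0.004,0.0001,0,0,0],[0.004,0.0001,0,0,0]]])

```text
clock: 10.3
eef_pos: [0.5219, -0.0021, 0.0361]
tool_rot: [-0.013, 1.0, 0.0, -0.002]
ft_force: [-8.5, -1.5, 2.0]
grip_width: 0.0127
grasp_force: 60.2
```

Request:
move_arm(moves=[[[0.001,0,0,0,0],[0.002,0,0,0,0],[0.003,0.0001,0,0,0],[0.003,0.0001,0,0,0]]])

```text
clock: 10.8
eef_pos: [0.526, -0.002, 0.0362]
tool_rot: [-0.013, 1.0, 0.0, -0.001]
ft_force: [-5.4, -0.9, 0.4]
grip_width: 0.0129
grasp_force: 59.8
```

Run:
```python
from h import *
s=snap("side"); o=monitor.get_obs()
print(o["clock"],o["eef_pos"],o["ft_force"])
b=cv2.resize(s["color"][195:235,295:355],(780,520),interpolation=cv2.INTER_CUBIC)
cv2.imwrite("pics/p7.png",b[:,:,::-1])
```

```text
10.85 [ 0.52599082 -0.00200667  0.03616903] [-4.84845897 -0.33122994  0.72304483]
```

View pics/p7.png

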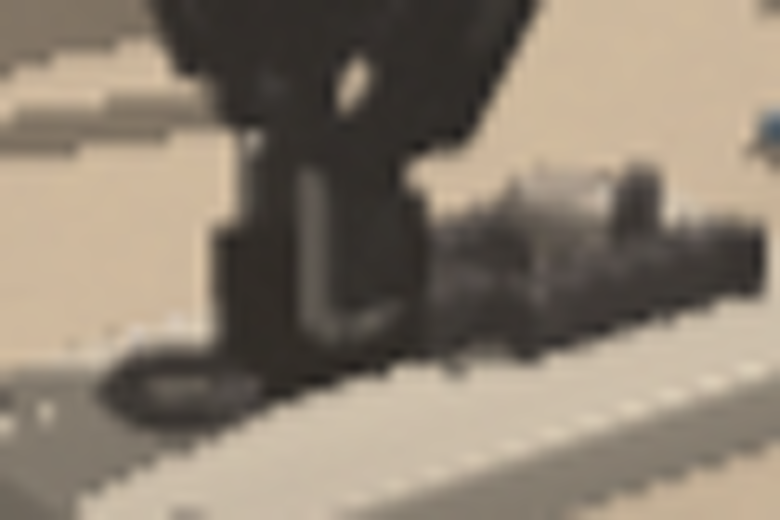

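The pin head at side (338,211) is now deep in the throat behind the latch hinge at (344,211). The force has dropped as the pin passes the latch. I'll continue until I feel the throat's end.

Request:
move_arm(moves=[[[0.001,0,0,0,0],[0.001,0,0,0,0],[0.002,0,0,0,0],[0.002,0,0,0,0]]])

```text
clock: 11.35
eef_pos: [0.5301, -0.002, 0.0366]
tool_rot: [-0.013, 1.0, 0.0, 0.001]
ft_force: [-0.6, -0.6, -4.3]
grip_width: 0.0129
grasp_force: 59.2
```

Request:
move_arm(moves=[[[0.001,0,0,0,0],[0.001,0,0,0,0],[0.001,0,0,0,0]]])

```text
clock: 11.72
eef_pos: [0.5302, -0.002, 0.0366]
tool_rot: [-0.013, 1.0, 0.0, -0.0]
ft_force: [-2.5, 0.1, -2.7]
grip_width: 0.013
grasp_force: 59.3
```

Request:
move_arm(moves=[[[0.0005,0,0,0,0],[0.001,0,0,0,0],[0.0015,0,0,0,0],[0.0015,0,0,0,0]]])

```text
clock: 12.22
eef_pos: [0.5307, -0.0021, 0.0366]
tool_rot: [-0.013, 1.0, 0.0, -0.001]
ft_force: [-6.0, -0.5, -0.2]
grip_width: 0.013
grasp_force: 59.8
```

Hard stop felt: −6 N with only 0.5 mm of travel, and the implied pin x of 0.586 matches the measured 0.585. Now I'll draw back. I expect about 15.7 mm free, then the latch.

Request:
move_arm(moves=[[[-0.004,-0.0001,0,0,0],[-0.008,-0.0002,0,0,0],[-0.012,-0.0003,0,0,0],[-0.015,-0.0004,0,0,0],[-0.015,-0.0004,0,0,0]]])

```text
clock: 12.85
eef_pos: [0.5167, -0.0026, 0.0367]
tool_rot: [-0.013, 1.0, 0.0, 0.0]
ft_force: [-0.6, -0.7, -3.5]
grip_width: 0.0127
grasp_force: 59.3
```

Request:
move_arm(moves=[[[-0.001,0,0,0,0],[-0.002,0,0,0,0],[-0.003,-0.0001,0,0,0],[-0.003,-0.0001,0,0,0]]])

```text
clock: 13.35
eef_pos: [0.5141, -0.0027, 0.0367]
tool_rot: [-0.013, 1.0, 0.0, 0.0]
ft_force: [1.3, -0.2, -3.7]
grip_width: 0.0128
grasp_force: 59.2
```

Request:
move_arm(moves=[[[-0.0005,0,0,0,0],[-0.001,0,0,0,0],[-0.0015,0,0,0,0],[-0.0015,0,0,0,0]]])

```text
clock: 13.85
eef_pos: [0.5134, -0.0027, 0.0368]
tool_rot: [-0.013, 1.0, -0.0, 0.001]
ft_force: [4.9, 0.0, -7.2]
grip_width: 0.013
grasp_force: 58.9
```

Request:
move_arm(moves=[[[-0.0005,0,0,0,0],[-0.001,0,0,0,0],[-0.001,0,0,0,0]]])

```text
clock: 14.22
eef_pos: [0.5131, -0.0027, 0.0369]
tool_rot: [-0.013, 1.0, -0.0, 0.002]
ft_force: [7.4, 0.7, -8.1]
grip_width: 0.0127
grasp_force: 58.7
```

Request:
move_arm(moves=[[[-0.0005,0,-0.0003,0,0],[-0.001,0,-0.0003,0,0],[-0.001,0,-0.0003,0,0],[-0.001,0,-0.0003,0,0]]])

```text
clock: 14.72
eef_pos: [0.5129, -0.0027, 0.0368]
tool_rot: [-0.013, 1.0, -0.0, 0.002]
ft_force: [9.3, 0.2, -8.7]
grip_width: 0.0128
grasp_force: 58.6
```

Request:
move_arm(moves=[[[-0.0005,0,0,0,0],[-0.0005,0,0,0,0],[-0.0005,0,0,0,0],[-0.0005,0,0,0,0],[-0.0005,0,0,0,0]]])

```text
clock: 15.35
eef_pos: [0.5128, -0.0027, 0.0369]
tool_rot: [-0.013, 1.0, -0.0, 0.003]
ft_force: [9.2, 0.8, -7.9]
grip_width: 0.0129
grasp_force: 58.5
```

Request:
move_arm(moves=[[[-0.0006,0,0,0,0],[-0.0006,0,0,0,0],[-0.0006,0,0,0,0],[-0.0006,0,0,0,0]]])

```text
clock: 15.85
eef_pos: [0.5127, -0.0027, 0.0369]
tool_rot: [-0.013, 1.0, -0.0, 0.003]
ft_force: [10.2, -0.2, -9.8]
grip_width: 0.0127
grasp_force: 58.4
```

Request:
move_arm(moves=[[[0.002,0,0,0,0],[0.005,0,0,0,0],[0.009,0.0001,0,0,0],[0.009,0.0001,-0.0005,0,0],[0.009,0.0001,-0.0005,0,0]]])

```text
clock: 16.48
eef_pos: [0.5177, -0.0026, 0.036]
tool_rot: [-0.013, 1.0, -0.0, -0.0]
ft_force: [-2.0, 1.4, 1.4]
grip_width: 0.0127
grasp_force: 60.0
```

The pull held at 10.2 N. I've slackened off and the hook is on the block, so I'll release and lift.

Request:
move_arm(moves=[[[0,0,0.0003,0,60],[0,0,0.0003,0,60],[0,0,0.0003,0,60],[0,0,0.0003,0,60],[0,0,0.0003,0,60]]])

```text
clock: 17.1
eef_pos: [0.5183, -0.0026, 0.0362]
tool_rot: [-0.013, 1.0, -0.0, 0.0]
ft_force: [0.1, -1.0, -0.4]
grip_width: 0.0513
grasp_force: 0.0
```

Request:
move_arm(moves=[[[0,0,0.01,0,60],[0,0,0.03,0,60],[0,0,0.06,0,60],[0,0,0.11,0,60],[0,0,0.16,0,60]]])

```text
clock: 17.73
eef_pos: [0.5179, -0.0026, 0.1981]
tool_rot: [-0.013, 1.0, -0.0, 0.0]
ft_force: [0.6, -0.3, -0.4]
grip_width: 0.0514
grasp_force: 0.0
```

Request:
move_arm(moves=[[[-0.02,0.06,0,0,60],[-0.04,0.115,0,0,60],[-0.06,0.17,0,0,60],[-0.08,0.22,0,0,60],[-0.1,0.27,0,0,60]]])

```text
clock: 18.35
eef_pos: [0.4175, 0.269, 0.1971]
tool_rot: [-0.013, 1.0, 0.0, 0.001]
ft_force: [0.3, -0.2, 0.7]
grip_width: 0.0511
grasp_force: 0.0
```

Run:
```python
from h import *
c=snap("top");s=snap("side"); o=monitor.get_obs()
print(o["clock"],o["eef_pos"],o["ft_force"],o["grip_width"])
a=cv2.resize(c["color"][165:240,315:375],(400,500),interpolation=cv2.INTER_CUBIC)
b=cv2.resize(s["color"][195:245,290:360],(400,286),interpolation=cv2.INTER_CUBIC)
w=np.zeros((500,800,3),np.uint8); w[:,:400]=a; w[:286,400:]=b
cv2.imwrite("pics/p8.png",w[:,:,::-1])
```

```text
18.45 [0.41638014 0.27171897 0.19695204] [-0.40838482 -0.49196145  0.19637478] 0.05094993485232397
```

View pics/p8.png

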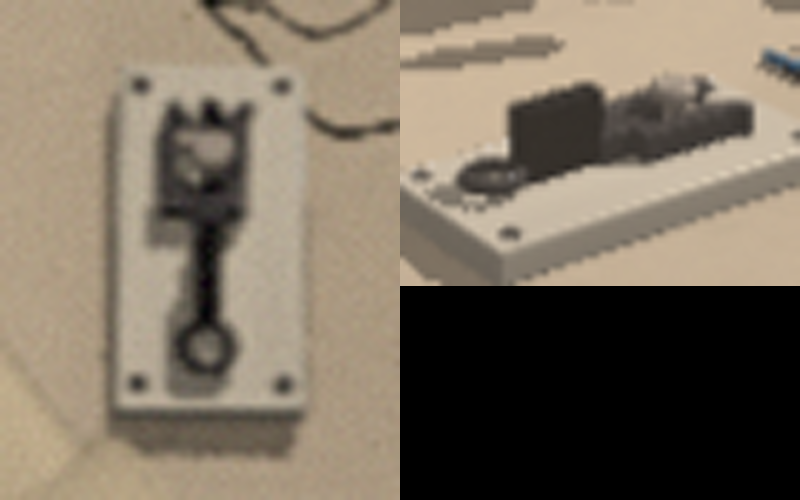

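The hook lies flat on the block with its ring at top (346,217). The pin head at (346,187) is inside the throat, and the latch is shut across the mouth at about (347,184). The gripper is clear.

```bash
python3 -c "
from h import *
print(job.job_done())"
```

```text
the job is handed in; nothing more can be done
None
```

The hook is hitched fully home on the aluminium block's pin with the latch shut; it held a 10.2 N pull, was left lying flat and released, and the job was handed in about 18.5 s into the 64 s.

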